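Level the lift-up flap of a model railway on its foot

TASK

Draw the yellow spirit level out from under the footbridge, along the rails, until it stands wholly on the track of the hinged flap, then turn the black knob of the flap's levelling foot so that the bubble comes to the middle when the flap, which floats on a counterbalance, is held down on that foot. Finish pressing the level lightly down on the rails, with the foot on its ledge and the bubble centred, and keep pressing: I tighten the lock nut while you hold it. Do not knock the footbridge or move the model vehicles, the mug or the screwdriver.

Things in the scene. Friction and masses are not known exactly. Their poses are not given: they have to be found in the camera images.
- station_board: fixed board, 300 mm along the track; origin on the table under the flap's hinge, mid-track. y: along the track, away from the flap; x across; z plumb. Rail tops 78 mm above the table, grass 70; two rails 18.6 mm apart run straight on over the flap. Platforms, 12 mm above the rails, flank the track from y 95 to 290 mm, faces 18 mm from its centre line. Vehicles stand at x 85 to 135 mm.
- footbridge: fixed model footbridge over the station board's track; origin mid-track at rail height, axes as the board's. Deck from y -20 to 20 mm and x -60 to 52 mm, its underside 52 mm above the rails, parapets up to 69 mm; stairs to the platforms on its +y side. Not to be struck.
- flap: lift-up flap, plywood, x -100 to 80 mm, 374 mm long, track along its middle. Origin on the hinge axis, mid-track, at rail height (rail tops z = 0, grass z = -8 mm); free end at y = -374 mm. A counterbalance floats the free end 12 mrad (4 mm) high, even with the level on it; 2 to 4 N on its middle push it down on its foot, where it is rigid. Horizontal is level.
- foot_pad: rubber pad, diameter 26 mm, at the lower end of the levelling screw, under the flap's corner at flap x -72, y -340 mm; origin in the middle of its underside. It lands on the ledge of the landing board when the flap is held down.
- foot_knob (a joint): angle of the levelling foot's knob, rad, 0 to 4.8, growing clockwise seen from above; it stays where left. Clockwise screws the foot downwards, 8 mm a turn, raising the free end of the held-down flap by 3.74 mrad per rad. At the start the foot is too short by 0.8 to 2.8 rad; the right angle differs every time.
- foot_knob_grip (a point): on the knob's axis, 10 mm below its top, the height to grip. Round black fluted hand knob with a red cap, diameter 40 mm, 22 mm high, axis upright, at flap x -72, y -340 mm; its underside 12 to 18 mm above the grass, its rim 38 mm from the side of a level on the rails. It rides with the flap; about 0.05 N m turns it.
- landing_board: fixed neighbouring board beyond the flap's free end, with a wooden ledge whose top (30 mm above the table, give or take 1 mm) lies under the foot pad.
- level: yellow spirit level: 200 mm long (y, along the track), 28 wide (x), 40 high, about 240 g; can be gripped by its sides or pressed on its top beside the vial. Origin under its middle, on the rail tops. At the start its tail is under the footbridge and its -y end (towards the flap) stands 65 to 95 mm clear of the deck.
- level_vial (a point): middle of the green vial in the top of the level, 2 mm below the top and midway along; the vial slot is 60 mm long (y -30 to 30 mm), its black rings 17 mm apart. The flat black pads on the top, 46 to 86 mm from the middle either way, are for pressing.
- bubble (a joint): place of the pale bubble along the vial, m: 0 midway between the rings, positive towards the flap's free end (the level's -y end), at most 16 mm either way. It goes to the high end, 1.2 mm per mrad of slope (the eye sees 1.07 mm), and settles in about 1 s.
- bus: red model double-decker bus, 100 x 32 x 56 mm, a bystander on the board's road; origin under its middle.
- van: white model van, 66 x 27 x 30 mm, a bystander on the board's road.
- car: yellow model car, 55 x 23 x 20 mm, a bystander on the board's road.
- mug: blue mug, 80 mm wide, 92 mm high, a bystander on the table.
- screwdriver: small screwdriver, 120 mm long, lying on the table, a bystander.
Things that resemble listed ones, but are neither listed nor needed, are in the scene too. Of the things that look like the level, the smallest one is meant.

How it is judged (in metres and radians):
On the way:
1. the level has been drawn out and stands wholly on the flap's track (y of level in the frame of flap between -0.275 and -0.103 m and z of level in the frame of flap below 0.006 m), for 0.2 s.
At the end, for the whole second after the job is handed in: Level wholly on the flap, lengthwise on both rails (7 mm sideways), pressed by the fingers with over 3 N; foot pad bearing on its ledge with 0.7 to 25 N; bubble within 2.5 mm of the middle; flap within 4 mrad of horizontal; all this kept up to the end (y of level in the frame of flap between -0.28 and -0.1 m and x of level in the frame of flap between -0.007 and 0.007 m and z of level in the frame of flap below 0.0025 m and angle between the y axis of level and the y axis of flap, either way round below 0.06 rad and contact force between the fingers and level above 3 N and contact force between foot_pad and landing_board between 0.7 and 25 N and value of joint bubble between -0.0025 and 0.0025 m and angle between flap's own z axis and vertical below 0.004 rad); the arm keeps its last pose, push and grip.
It fails at once if the footbridge is struck or leaned on (more than 8 N) (contact force between footbridge and anything else above 8 N).
It fails at once if a bystander is moved by more than 15 mm (distance of any of bus, van, car, mug, screwdriver from where it was at the start of the episode above 0.015 m).
It also fails if it takes over 72 s, if anything falls off the work surface, if the arm or the gripper's body presses on something with over 40 N, if the wrist force passes 120 N, or if a joint passes its speed limit or range.

ROBOT

A 6-joint arm with a two-finger parallel gripper is mounted at the origin on the work surface. World frame = base frame: x ahead of the robot, y to its left, z up, the work surface at z = 0. Lengths are in m, angles in degrees, forces in N, time in s.
With the tool pointing down it reaches from about 0.4 to 0.825 m from the base axis. Payload 7 kg.
Tool frame: the origin (TCP) lies midway between the tips of the shut fingers; the grasp point (between the pads) lies hold_point_z behind it (hold_point_z is the distance from the TCP to the grasp point, in m); z points along the fingers, y is the line along which they close (so a half turn about z gives the same grasp; the last joint's range is limited). The gripper opens to 88 mm and grips with 3 to 60 N. Pads are 19 mm wide; open, the fingers measure 130 mm over their backs; the gripper's body (78 mm by 193 mm) begins 47 mm behind the grasp point.
Start: joints at [85.835, 20.546, 0.682, 0, -70.136, -16.507], TCP at [0.238, 0.632, 0.227] pointing down, gripper open.
Joint ranges: [-176.03, 176.03], [-82.01, 121.73], [-58.28, 71.71], [-173.87, 95.51], [-174.79, -0.11], [-173.66, 173.66]. Speed limits (degrees/s): [136.94, 136.94, 172.46, 180, 180, 180].

INTERFACE

Orientations are given as [roll, pitch, yaw] about the fixed x, y, z axes, in that order (R = Rz(yaw) Ry(pitch) Rx(roll)).
In Python, from plant import * gives the robot as it stands.
- The arm moves only by the tool step_arm, never from a script. Its argument "steps" is a list that holds one entry, the list of rows, each a list of 6 numbers: the shift along the tool's x, y, z scaled (see below), then the turn, a rotation vector about the tool's x, y, z scaled (see below). In form: [[[tx, ty, tz, wx, wy, wz], ...]]. A call has 1 to 20 rows; each row is the pose to reach, as a shift and turn from the pose commanded when the call began, along the tool's axes at that moment; what a row does not reach only later rows make up. The controller multiplies each number of a shift by 100 mm and each number of a turn by 0.5 rad. A row lasts 1/10 s, in which the tool goes at most 50 mm and 8.59 degrees, less where a joint would pass 70% of its speed; a pose out of reach is approached as far as the arm can. A call with a number of a shift or a turn outside -1 to 1 is refused whole. A call with a gripper value outside its range is refused whole. "jaw" is the closure in counts, from 0 (fully open) to 255 (shut), set as the call begins (left out, the last holds). The fingers move at their own pace and stop on an object; the grip force is fixed at half the most. Time passes only in rows, so rows that repeat a pose let the fingers close. It gives the time, the measured TCP pose, the force, the opening and the grip force at its end, in the units of the state.
- get_obs(): the state, without advancing time (a new reading comes with each control period).
- snapshot(name): name is "scene" or "top" or "wrist"; returns (picture, depth): 480x640x3 uint8, red, green, blue; 480x640 float32, m along the optical axis (not along the pixel's ray), 0 where there is no reading.
- calibration(name): a dict with "mtx" (3x3 intrinsics, pixels), "dist" ([k1, k2, p1, p2, k3] as OpenCV has them; the pictures are not rectified), "rvec" (rotation vector, rad) and "tvec" (3), from world to camera coordinates, as OpenCV has them. Camera axes: x right, y down, z forward; pixel columns grow to the right and rows downward; lengths in m; the calibration is good to about 2 mm. A picture is of the moment at which its call begins: read the wrist's pose just before it. calibration takes no time and is no camera call; for the wrist camera it gives the pose at the moment of the call.
- close_job(): hands the job in; it is judged then, once.
The state is a dict: "clock": time; "joint_pos": joint angles; "qvel": joint speeds; "tau": joint torques, N m; "tool_pos": TCP position; "orientation": TCP orientation; "force": force on the tool from outside, world axes, zero at the start; "moment": the same for the moment, N m; "opening": finger opening in m; "gripper_force": force on a finger pad.
Only numpy, scipy, OpenCV 4.12 (cv2) and the standard library are available. Lean on these libraries where they do the work, as an engineer would, in place of code of your own. Each camera call takes 0.05 s, during which the arm holds its last target. There are 200 camera calls.

## Working session

There is one attempt and no reset: what is moved stays moved. The work goes in short steps, Python scripts to look and compute and a tool call to move; the robot and the scene stay as the last step left them, time stands still between calls to the robot, and variables do not carry over. Pictures are saved under pics/ and viewed, at most 10 in all, crops included, and the job is handed in when it is done.

Besides the shell and the picture viewer there is one more tool, called after ">>>" as name([rows], argument=value, ...), one row to a line, values as JSON. step_arm: Moves the arm, as the interface text tells. Its arguments: {"type":"object","properties":{"steps":{"type":"array","items":{"type":"array","items":{"type":"array","items":{"type":"number","minimum":-1,"maximum":1}}}},"jaw":{"type":"number"}},"required":["steps"]}

```bash
ls; mkdir -p pics; cat > h.py <<'E'
from plant import *
import numpy as np, cv2
def world(name,pts,depth=None,z=None,cal=None):
    c=cal or calibration(name); K=np.array(c["mtx"],float);d=np.array(c["dist"],float)
    R=cv2.Rodrigues(np.array(c["rvec"],float))[0];t=np.array(c["tvec"],float).ravel()
    out=[]
    for (u,v) in pts:
        n=cv2.undistortPoints(np.array([[[u,v]]],float),K,d).ravel()
        ray=np.array([n[0],n[1],1.])
        C=-R.T@t; w=R.T@ray
        if z is None:
            s=float(np.median(depth[int(v)-1:int(v)+2,int(u)-1:int(u)+2]))
        else: s=(z-C[2])/w[2]
        out.append(C+s*w)
    return np.array(out)
def snap(name,tag):
    c=calibration(name); im,d=snapshot(name)
    cv2.imwrite(f"pics/{tag}.png",im[...,::-1]); np.savez(f"pics/{tag}.npz",im=im,d=d,**{k:np.array(c[k]) for k in c})
    return im,d,c
def load(tag):
    z=np.load(f"pics/{tag}.npz"); return z["im"],z["d"],{k:z[k] for k in ("mtx","dist","rvec","tvec")}
E
python3 - <<'E'
from h import *
a,_,_=snap("scene","s0"); b,_,_=snap("top","t0")
print(get_obs())
E
```

```text
pics
{'clock': 0.1, 'joint_pos': array([ 8.58338745e+01,  2.05863374e+01,  6.39858082e-01, -1.79357586e-02,
       -7.01362794e+01, -1.65077240e+01]), 'qvel': array([ 0.07761481,  0.02251527,  0.13938088,  0.06829267, -0.08927347,
        0.05493587]), 'tau': array([-2.03679003e-03, -5.84160805e+01,  2.93752563e+01,  7.01555505e+00,
        1.01738196e-02, -5.52959568e-05]), 'tool_pos': array([0.2381681 , 0.63112165, 0.22573331]), 'orientation': array([ 1.79915861e+02, -7.35080617e-03, -2.06799506e+01]), 'force': array([ 0.49895414, -0.68603385, -0.31251154]), 'moment': array([0.04797991, 0.00090906, 0.06792531]), 'gripper_force': 0.0, 'opening': 0.08785410614108373}
```

View pics/s0.png

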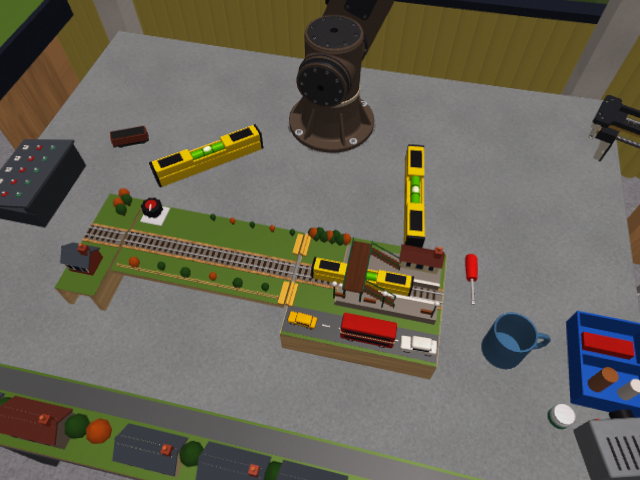

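View pics/t0.png

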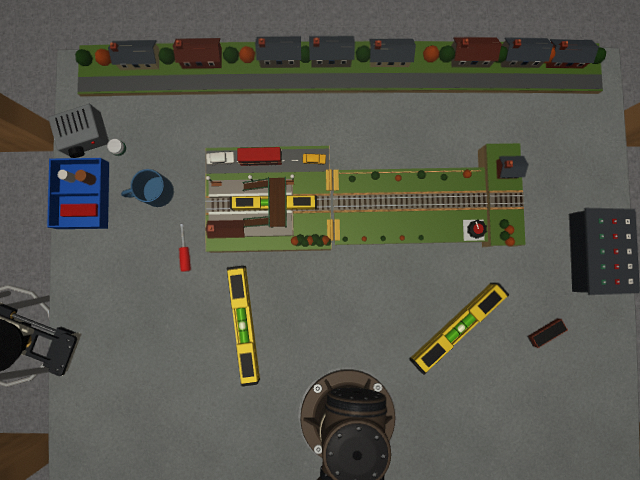

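Scene picture: the level on the track at about (362,275), with lookalikes at (207,155) and (415,195). Top picture: candidates are the one on the track at (273,202), and larger loose ones at (242,325) and (460,328). I choose the one on the track, partly under the bridge and the smallest. The knob is at (477,229) and the hinge at about x=332.

```bash
python3 - <<'E'
from h import *
im,d,c=load("t0")
cr=im[140:260,195:345]; cv2.imwrite("pics/c1.png",cv2.resize(cr[...,::-1],None,fx=5,fy=4.9,interpolation=cv2.INTER_CUBIC))
P=dict(lev_end=(315,202),pad=(300,202),lev_tail=(233,202),vial=(265,202),knob=(477,229),deck_r=(286,202),deck_t=(278,178),deck_b=(278,226),hinge=(332,202),trk_far=(515,200),trk_mid=(400,201),bus=(260,155),look1a=(236,268),look1b=(249,384),look2a=(415,366),look2b=(503,290))
for k,p in P.items(): print(k,world("top",[p],d,cal=c).round(4))
# yellow mask near track
h=cv2.cvtColor(im,cv2.COLOR_RGB2HSV); m=((h[...,0]>20)&(h[...,0]<34)&(h[...,1]>150)&(h[...,2]>120)).astype(np.uint8); 
mm=np.zeros_like(m); mm[190:214,225:322]=m[190:214,225:322]
v,u=np.nonzero(mm); print(u.min(),u.max(),v.min(),v.max())
w=world("top",np.c_[u,v],z=0.118,cal=c)
for lo,hi in [(u.min(),268),(286,325)]:
    s=(u>=lo)&(u<hi); print(w[s].min(0),w[s].max(0))
E
```

```text
lev_end [[0.5192 0.075  0.1184]]
pad [[0.5197 0.1096 0.1177]]
lev_tail [[0.5216 0.2641 0.1171]]
vial [[0.5207 0.1903 0.1168]]
knob [[ 0.4528 -0.3012  0.114 ]]
deck_r [[0.5195 0.1416 0.122 ]]
deck_t [[0.5731 0.1588 0.1348]]
deck_b [[0.4634 0.1596 0.1332]]
hinge [[0.5344 0.0313 0.0025]]
trk_far [[ 0.5253 -0.4097  0.0752]]
trk_mid [[ 0.5249 -0.1285  0.078 ]]
bus [[0.6284 0.2003 0.1279]]
look1a [[0.3702 0.2662 0.0575]]
look1b [[0.0944 0.2369 0.0564]]
look2a [[ 0.1258 -0.1645  0.0306]]
look2b [[ 0.3082 -0.3778  0.0595]]
232 314 196 208
[0.50661493 0.1854984  0.118     ] [0.53533678 0.26622613 0.118     ]
[0.50772544 0.0771403  0.118     ] [0.53392519 0.13960487 0.118     ]
```

View pics/c1.png

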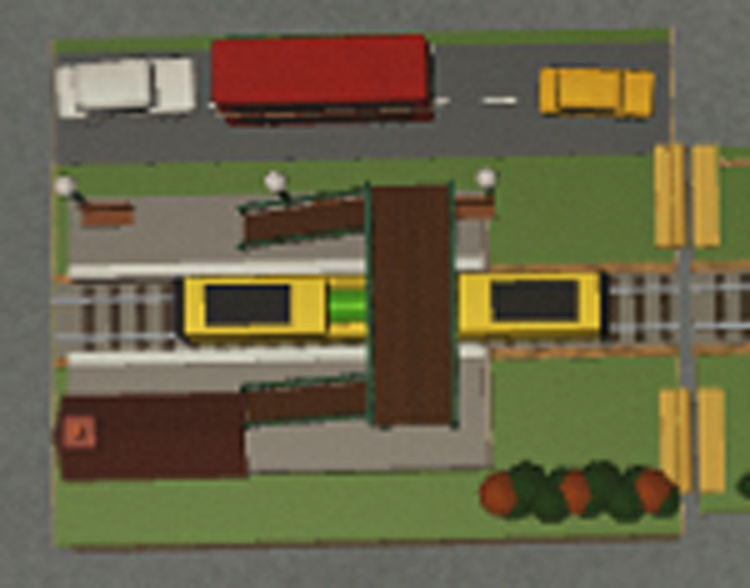

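The crop shows the chosen level under the bridge. Its free pad is at about top px (302,200), the end at px 315.5, the bridge deck spans px 269–286, and the hinge gap is at px 332.

```bash
python3 - <<'E'
from h import *
im,d,c=load("t0")
h=cv2.cvtColor(im,cv2.COLOR_RGB2HSV); g=((h[...,0]>35)&(h[...,0]<65)&(h[...,1]>100))
pts=[]
for u in range(342,480,3):
    col=g[185:220,u]; ng=np.nonzero(~col[5:30])[0]
    a=world("top",[(u,185+5+ng.min()-.5),(u,185+5+ng.max()+.5)],z=.072,cal=c); pts.append([*a.mean(0)[:2],np.diff(a[:,0])[0]])
p=np.array(pts); f=np.polyfit(p[:,1],p[:,0],1); r=p[:,0]-np.polyval(f,p[:,1]); k=abs(r)<.003; f=np.polyfit(p[k,1],p[k,0],1)
print("line",f,k.sum(),len(k),np.median(p[:,2]), [np.polyval(f,y).round(4) for y in (.17,.09,-.15,-.3)])
print("hinge",world("top",[(332,215),(332,190)],z=.072,cal=c))
r=((h[...,0]<8)|(h[...,0]>172))&(h[...,1]>150)&(h[...,2]>120); v,u=np.nonzero(r[222:238,465:490]); print("cap",u.mean()+465,v.mean()+222,world("top",[(u.mean()+465,v.mean()+222)],z=.113,cal=c))
print([x for x in dir() if 'hold' in x.lower()], globals().get("hold_point_z"))
o=get_obs(); print(o["tool_pos"])
# trees heights around
w=[d[y,x] for y,x in [(240,298)]]; print(world("top",[(298,240),(318,240),(507,226),(507,238),(345,238),(292,178),(478,229),(511,163)],d,cal=c).round(3))
E
```

```text
line [-0.0099867   0.52412835] 46 46 -0.04836116927622541 [np.float64(0.5224), np.float64(0.5232), np.float64(0.5256), np.float64(0.5271)]
hinge [[0.49373088 0.03448715 0.072     ]
 [0.554043   0.03359621 0.072     ]]
cap 478.10769230769233 228.8153846153846 [[ 0.45324107 -0.30411808  0.113     ]]
['hold_point_z'] 0.0188
[0.2381681  0.63112165 0.22573331]
[[ 0.433  0.115  0.103]
 [ 0.432  0.069  0.103]
 [ 0.46  -0.378  0.101]
 [ 0.432 -0.376  0.101]
 [ 0.437  0.005  0.09 ]
 [ 0.571  0.126  0.145]
 [ 0.453 -0.304  0.113]
 [ 0.601 -0.375  0.147]]
```

>>> step_arm([
  [[1, 0.89, 0, 0, 0, 1], [1, 0.89, 0, 0, 0, 1], [1, 0.89, 0, 0, 0, 1], [1, 0.89, 0, 0, 0, 1]],
], jaw=95)

```text
clock: 0.5
tool_pos: [0.3018, 0.5093, 0.2269]
orientation: [180.0, -0.0, -49.8]
force: [-1.5, 0.3, 0.6]
opening: 0.061
gripper_force: 0.0
```

>>> step_arm([
  [[1, 0.23, 0, 0, 0, 1], [1, 0.23, 0, 0, 0, 1], [1, 0.23, 0, 0, 0, 1], [1, 0.23, 0, 0, 0, 1]],
])

```text
clock: 0.9
tool_pos: [0.3488, 0.4204, 0.2267]
orientation: [180.0, 0.0, -78.4]
force: [0.8, 0.3, -0.2]
opening: 0.0551
gripper_force: 0.0
```

>>> step_arm([
  [[1, -0.28, 0, 0, 0, 0.4], [1, -0.28, 0, 0, 0, 0.4], [1, -0.28, 0, 0, 0, 0.4], [1, -0.28, 0, 0, 0, 0.4]],
])

```text
clock: 1.3
tool_pos: [0.3969, 0.329, 0.2266]
orientation: [180.0, 0.0, -89.5]
force: [0.1, -0.2, -1.3]
opening: 0.0552
gripper_force: 0.0
```

>>> step_arm([
  [[1, -0.6, 0, 0, 0, 0], [1, -0.6, 0, 0, 0, 0], [1, -0.6, 0, 0, 0, 0], [1, -0.6, 0, 0, 0, 0]],
])

```text
clock: 1.7
tool_pos: [0.458, 0.23, 0.2263]
orientation: [180.0, -0.0, -89.5]
force: [-0.3, 0.7, -0.3]
opening: 0.0551
gripper_force: 0.0
```

>>> step_arm([
  [[1, -0.64, 0, 0, 0, 0], [1, -0.64, 0, 0, 0, 0], [1, -0.64, 0, 0, 0, 0], [1, -0.64, 0, 0, 0, 0]],
])

```text
clock: 2.1
tool_pos: [0.5233, 0.131, 0.226]
orientation: [180.0, -0.0, -89.5]
force: [-0.3, -0.0, -0.1]
opening: 0.0552
gripper_force: 0.0
```

>>> step_arm([
  [[0.44, 0, 0, 0, 0, 0], [0.44, 0, 0, 0, 0, 0], [0.44, 0, 0, 0, 0, 0]],
])

```text
clock: 2.4
tool_pos: [0.5227, 0.0883, 0.2265]
orientation: [-180.0, 0.0, -89.4]
force: [0.8, 0.3, -0.4]
opening: 0.055
gripper_force: 0.0
```

```bash
python3 - <<'E'
from h import *
im,d,c=snap("wrist","w1")
R=cv2.Rodrigues(c["rvec"])[0]; print("cam",-R.T@np.ravel(c["tvec"]),R[2], get_obs()["tool_pos"])
h=cv2.cvtColor(im,cv2.COLOR_RGB2HSV); m=((h[...,0]>20)&(h[...,0]<34)&(h[...,1]>150)&(h[...,2]>100))
v,u=np.nonzero(m); s=(np.arange(len(u))%7==0)
w=np.array([world("wrist",[(a,b)],d,cal=c)[0] for a,b in zip(u[s],v[s])])
k=(abs(w[:,2]-.118)<.006)&(abs(w[:,0]-.523)<.03); w=w[k]
print(len(w),np.percentile(w,[1,50,99],axis=0))
E
```

```text
cam [0.5236932  0.00505243 0.38493737] [-0.00260523  0.30828159 -0.95129158] [0.52275808 0.08871285 0.22658743]
302 [[0.50897002 0.07720234 0.11677251]
 [0.52279826 0.12841715 0.11835955]
 [0.53564693 0.24604862 0.11917042]]
```

View pics/w1.png

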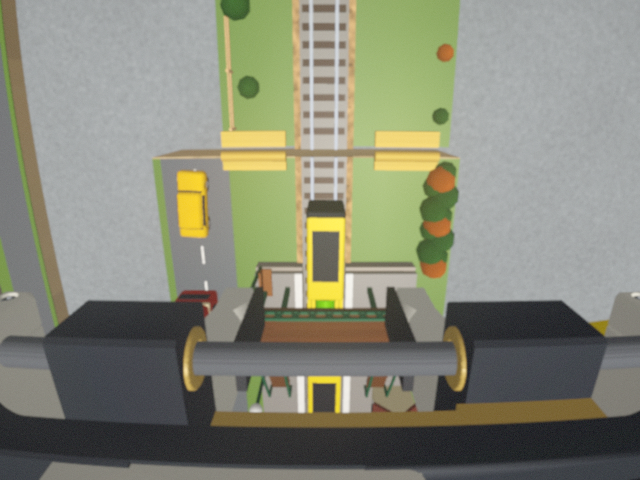

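The wrist picture shows the level's end cap at (325,207), its pad at (325,258), the bridge parapet at row 315 and the hinge at row 153. The level is centred between the fingers.

>>> step_arm([
  [[0.03, 0, 0.4, 0, 0, 0], [0.03, 0, 0.8, 0, 0, 0], [0.03, 0, 0.8, 0, 0, 0]],
])

```text
clock: 2.75
tool_pos: [0.5195, 0.0846, 0.142]
orientation: [179.5, -0.2, -89.4]
force: [-0.4, -0.3, 0.3]
opening: 0.0551
gripper_force: 0.0
```

>>> step_arm([
  [[0, 0, 0.2, 0, 0, 0], [0, 0, 0.4, 0, 0, 0], [0, 0, 0.6, 0, 0, 0], [0, 0, 0.6, 0, 0, 0], [0, 0, 0.6, 0, 0, 0]],
])

```text
clock: 3.25
tool_pos: [0.5238, 0.0854, 0.088]
orientation: [-179.9, -0.0, -89.3]
force: [1.4, 0.0, 0.5]
opening: 0.0548
gripper_force: 0.0
```

>>> step_arm([
  [[0, 0, 0, 0, 0, 0], [0, 0, 0, 0, 0, 0], [0, 0, 0, 0, 0, 0], [0, 0, 0, 0, 0, 0], [0, 0, 0, 0, 0, 0], [0, 0, 0, 0, 0, 0], [0, 0, 0, 0, 0, 0]],
], jaw=255)

```text
clock: 3.95
tool_pos: [0.523, 0.0844, 0.0871]
orientation: [-180.0, 0.0, -89.4]
force: [-3.1, 0.5, 5.9]
opening: 0.0279
gripper_force: 30.0
```

>>> step_arm([
  [[0.1, 0, -0.01, 0, 0, 0], [0.25, 0, -0.01, 0, 0, 0], [0.4, 0, -0.01, 0, 0, 0], [0.55, 0, -0.01, 0, 0, 0], [0.7, 0, -0.01, 0, 0, 0], [0.8, 0, -0.01, 0, 0, 0], [0.9, 0, -0.01, 0, 0, 0], [0.9, 0, -0.01, 0, 0, 0]],
])

```text
clock: 4.75
tool_pos: [0.5237, -0.007, 0.0876]
orientation: [180.0, -0.0, -89.5]
force: [-0.5, -0.3, -0.5]
opening: 0.0278
gripper_force: 30.0
```

>>> step_arm([
  [[0.1, 0, 0, 0, 0, 0], [0.25, 0, 0, 0, 0, 0], [0.4, 0, 0, 0, 0, 0], [0.55, 0, -0.01, 0, 0, 0], [0.7, 0, -0.01, 0, 0, 0], [0.8, 0, -0.01, 0, 0, 0], [0.9, 0, -0.01, 0, 0, 0], [0.9, 0, -0.01, 0, 0, 0]],
])

```text
clock: 5.55
tool_pos: [0.5247, -0.0972, 0.0887]
orientation: [180.0, -0.0, -89.5]
force: [-0.1, -2.7, 1.1]
opening: 0.028
gripper_force: 30.0
```

>>> step_arm([
  [[0.1, 0, 0, 0, 0, 0], [0.25, 0, 0, 0, 0, 0], [0.4, 0, 0, 0, 0, 0], [0.55, 0, -0.01, 0, 0, 0], [0.7, 0, -0.01, 0, 0, 0], [0.8, 0, -0.01, 0, 0, 0], [0.9, 0, -0.01, 0, 0, 0], [0.9, 0, -0.01, 0, 0, 0]],
])

```text
clock: 6.35
tool_pos: [0.5254, -0.1872, 0.0895]
orientation: [180.0, -0.0, -89.5]
force: [0.1, -1.9, 0.6]
opening: 0.0278
gripper_force: 30.0
```

>>> step_arm([
  [[0.1, 0, 0, 0, 0, 0], [0.25, 0, 0, 0, 0, 0], [0.4, 0, 0, 0, 0, 0], [0.55, 0, 0, 0, 0, 0], [0.7, 0, -0.01, 0, 0, 0], [0.82, 0, -0.01, 0, 0, 0], [0.82, 0, -0.01, 0, 0, 0]],
])

```text
clock: 7.05
tool_pos: [0.5263, -0.2697, 0.0905]
orientation: [180.0, -0.0, -89.5]
force: [0.0, -0.7, 0.2]
opening: 0.0276
gripper_force: 30.0
```

>>> step_arm([
  [[0, 0, 0, 0, 0, 0], [0, 0, 0, 0, 0, 0], [0, 0, 0, 0, 0, 0], [0, 0, 0, 0, 0, 0], [0, 0, 0, 0, 0, 0]],
], jaw=150)

```text
clock: 7.55
tool_pos: [0.5265, -0.2672, 0.0907]
orientation: [-180.0, -0.0, -89.4]
force: [-1.1, 0.4, -0.5]
opening: 0.0358
gripper_force: 0.0
```

>>> step_arm([
  [[0, 0, -0.2, 0, 0, 0], [0, 0, -0.45, 0, 0, 0], [0, 0, -0.6, 0, 0, 0], [0, 0, -0.6, 0, 0, 0]],
])

```text
clock: 7.95
tool_pos: [0.5279, -0.2678, 0.1532]
orientation: [-179.8, -0.1, -89.4]
force: [0.2, 0.5, -0.3]
opening: 0.0363
gripper_force: 0.0
```

```bash
cat >> h.py <<'E'
def levelfit(c,im,d,name):
    h=cv2.cvtColor(im,cv2.COLOR_RGB2HSV); m=((h[...,0]>20)&(h[...,0]<34)&(h[...,1]>150)&(h[...,2]>90))
    v,u=np.nonzero(m); 
    w=world(name,np.c_[u,v],z=.118,cal=c); k=(abs(w[:,0]-.525)<.03)&(w[:,1]<.03)&(w[:,1]>-.36); w=w[k]
    print("lev",len(w),np.percentile(w,[1,50,99],axis=0)[:,:2].round(4), np.polyfit(w[:,1],w[:,0],1))
E
python3 - <<'E'
from h import *
im,d,c=snap("top","t2"); levelfit(c,im,d,"top")
print(get_obs()["tool_pos"])
cv2.imwrite("pics/c2.png",cv2.resize(im[150:250,310:530,::-1],None,fx=3.5,fy=3.5,interpolation=cv2.INTER_CUBIC))
E
```

```text
lev 44 [[ 0.5137 -0.2675]
 [ 0.5393 -0.2439]
 [ 0.5537  0.0284]] [0.05804151 0.5491563 ]
[ 0.52708405 -0.26751738  0.15169727]
```

View pics/c2.png

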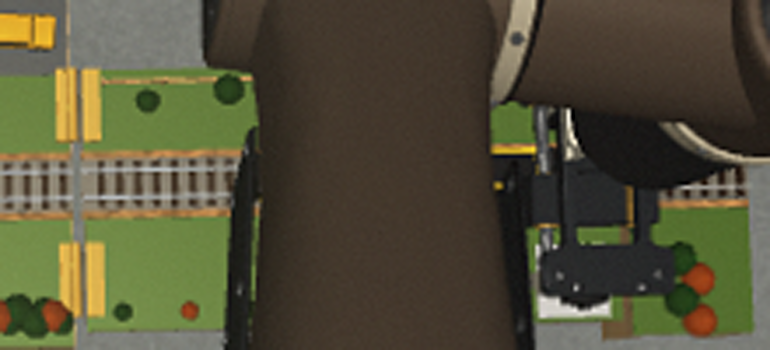

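The arm hides the level in the top view (crop: only the hinge at (75,150) and yellow edges at (515,150) are visible), so I'll use the wrist camera from over the +y pad.

>>> step_arm([
  [[-0.4, 0, 0, 0, 0, 0], [-0.75, 0, 0, 0, 0, 0], [-0.75, 0, 0, 0, 0, 0]],
], jaw=255)

```text
clock: 8.3
tool_pos: [0.525, -0.1897, 0.1497]
orientation: [179.9, 0.0, -89.3]
force: [1.0, -0.5, -0.5]
opening: 0.018
gripper_force: 0.0
```

>>> step_arm([
  [[-0.4, 0, 0, 0, 0, 0], [-0.75, 0, 0, 0, 0, 0], [-0.75, 0, 0, 0, 0, 0], [-0.75, 0, 0, 0, 0, 0]],
])

```text
clock: 8.7
tool_pos: [0.5246, -0.117, 0.15]
orientation: [179.9, -0.0, -89.3]
force: [0.8, -0.2, 0.5]
opening: 0.0004
gripper_force: 0.0
```

```bash
python3 - <<'E'
from h import *
im,d,c=snap("wrist","w2"); levelfit(c,im,d,"wrist")
print(get_obs()["tool_pos"])
E
```

```text
lev 8595 [[ 0.5124 -0.2471]
 [ 0.5258 -0.191 ]
 [ 0.5395 -0.0934]] [-0.01069643  0.52392802]
[ 0.52466218 -0.11763174  0.15002521]
```

View pics/w2.png

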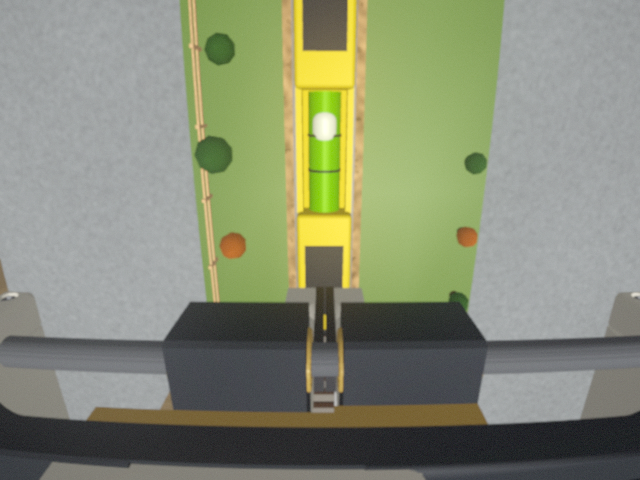

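The wrist picture shows the vial slot in rows 90–213, rings at rows 135 and 171, and the bubble at row 127, so the flap floats with its free end high. The pad (row 246 and on) lies under the fingers.

>>> step_arm([
  [[0, 0, 0.15, 0, 0, 0], [0, 0, 0.25, 0, 0, 0], [0, 0, 0.3, 0, 0, 0], [0, 0, 0.32, 0, 0, 0], [0, 0, 0.33, 0, 0, 0], [0, 0, 0.33, 0, 0, 0]],
])

```text
clock: 9.35
tool_pos: [0.525, -0.1178, 0.1177]
orientation: [-180.0, -0.0, -89.4]
force: [-0.9, -1.0, 1.8]
opening: 0.0004
gripper_force: 0.7
```

>>> step_arm([
  [[0, 0, 0.01, 0, 0, 0], [0, 0, 0.01, 0, 0, 0], [0, 0, 0.02, 0, 0, 0], [0, 0, 0.02, 0, 0, 0]],
])

```text
clock: 9.75
tool_pos: [0.5255, -0.1178, 0.1173]
orientation: [-179.9, -0.0, -89.4]
force: [-4.2, 0.3, 12.2]
opening: 0.0003
gripper_force: 6.1
```

>>> step_arm([
  [[0, 0, 0, 0, 0, 0], [0, 0, 0, 0, 0, 0], [0, 0, 0, 0, 0, 0], [0, 0, 0, 0, 0, 0], [0, 0, 0, 0, 0, 0], [0, 0, 0, 0, 0, 0], [0, 0, 0, 0, 0, 0], [0, 0, 0, 0, 0, 0], [0, 0, 0, 0, 0, 0], [0, 0, 0, 0, 0, 0], [0, 0, 0, 0, 0, 0], [0, 0, 0, 0, 0, 0], [0, 0, 0, 0, 0, 0], [0, 0, 0, 0, 0, 0], [0, 0, 0, 0, 0, 0]],
])

```text
clock: 11.25
tool_pos: [0.5254, -0.1178, 0.1173]
orientation: [-179.9, -0.0, -89.4]
force: [-4.5, -1.0, 11.6]
opening: 0.0004
gripper_force: 6.1
```

```bash
cat >> h.py <<'E'
def bubble(im,c,z=.1155):
    # white bubble and dark rings along the vial column, in mm from the ring middle (+ = towards -y)
    h=cv2.cvtColor(im,cv2.COLOR_RGB2HSV).astype(int)
    g=(h[...,0]>38)&(h[...,0]<62)&(h[...,1]>200)&(h[...,2]>120); g[:, :290]=0; g[:,365:]=0; g[:10]=0
    v,u=np.nonzero(g[:280]); uc=int(np.median(u)); print("vial u",uc,"rows",np.percentile(v,[1,99]))
    wh=(h[...,1]<110)&(h[...,2]>170); wh[:,:uc-14]=0; wh[:,uc+15:]=0; a,b=np.percentile(v,[1,99]).astype(int); wh[:max(a-5,0)]=0; wh[b+5:]=0
    n,l,s,ct=cv2.connectedComponentsWithStats(wh.astype(np.uint8)); i=1+s[1:,4].argmax(); bu=ct[i]; print("bubble",bu,s[i])
    p=h[a:b,uc-10:uc-6,2].mean(1)+h[a:b,uc+7:uc+11,2].mean(1); q=p-cv2.blur(p[:,None],(1,15)).ravel()
    i1=q.argmin(); q2=q.copy(); q2[max(0,i1-12):i1+12]=0; i2=q2.argmin(); r=sorted([a+i1,a+i2]); print("rings",r,q[i1],q[i2])
    w=world("wrist",[(uc,r[0]),(uc,r[1]),bu],z=z,cal=c); print("ring dist",1e3*(w[1,1]-w[0,1]),"bubble mm",1e3*((w[0,1]+w[1,1])/2-w[2,1]))
E
python3 - <<'E'
from h import *
im,d,c=load("w2"); bubble(im,c)
im,d,c=snap("wrist","w3"); bubble(im,c); o=get_obs(); print(o["tool_pos"],o["force"],o["gripper_force"])
cv2.imwrite("pics/c3.png",cv2.resize(im[0:300,200:450,::-1],None,fx=2,fy=2,interpolation=cv2.INTER_CUBIC))
E
```

```text
vial u 321 rows [ 93. 210.]
bubble [323.84782609 125.96822742] [312 112  24  29 598]
rings [np.int64(135), np.int64(171)] -122.43333333333334 -46.19999999999999
ring dist 17.45473852974941 bubble mm 13.001804393734412
vial u 322 rows [ 89. 226.]
bubble [324.37569832 176.44134078] [312 161  25  32 716]
rings [np.int64(140), np.int64(181)] -145.45 -12.199999999999989
ring dist 16.675484823300753 bubble mm -6.426895680740535
[ 0.52543875 -0.1178269   0.11728444] [-2.98476567 -0.02983606 11.42836499] 6.061549886582327
```

View pics/c3.png

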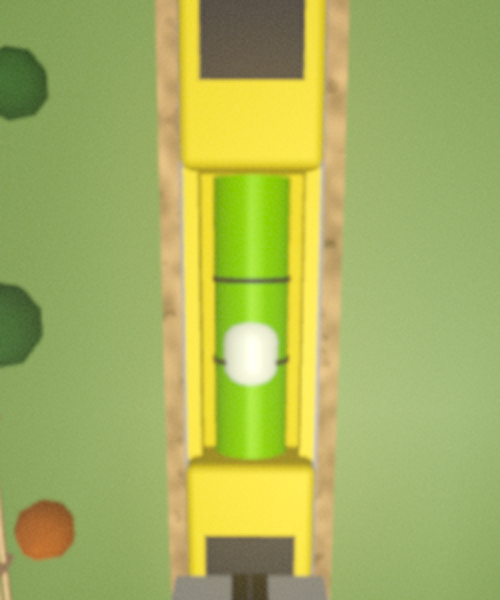

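The crop shows the rings at rows 140 and 180 of the full image and the bubble at row 176, so it reads −6.4 mm on the hinge side. That is −6.0 mrad, so the knob needs about 1.6 rad clockwise.

>>> step_arm([
  [[0, 0, -0.3, 0, 0, 0], [0, 0, -0.6, 0, 0, 0], [0.2, 0.2, -0.6, 0, 0, 0], [0.6, 0.6, -0.6, 0, 0, 0], [0.93, 0.74, -0.6, 0, 0, 0], [0.93, 0.74, -0.6, 0, 0, 0], [0.93, 0.74, -0.6, 0, 0, 0]],
], jaw=104)

```text
clock: 12.0
tool_pos: [0.4516, -0.212, 0.1759]
orientation: [-179.9, 0.0, -89.5]
force: [0.9, 0.4, -0.3]
opening: 0.0489
gripper_force: 0.0
```

```bash
python3 - <<'E'
from h import *
im,d,c=snap("wrist","w4"); o=get_obs(); print(o["tool_pos"],o["opening"])
h=cv2.cvtColor(im,cv2.COLOR_RGB2HSV); m=(((h[...,0]<6)|(h[...,0]>174))&(h[...,1]>170)&(h[...,2]>110)).astype(np.uint8)
n,l,s,ct=cv2.connectedComponentsWithStats(m)
for i in range(1,n):
    if s[i,4]>40: print(s[i],ct[i],world("wrist",[ct[i]],d,cal=c).round(4))
k=np.nonzero((im.max(2)<70)); w=world("wrist",np.c_[k[1],k[0]][::5],z=.112,cal=c); dd=np.array([d[b,a] for a,b in np.c_[k[1],k[0]][::5]])
s=(abs(w[:,0]-.453)<.03)&(abs(w[:,1]+.304)<.03); print(s.sum(),np.percentile(w[s],[1,99],axis=0).round(4))
E
```

```text
[ 0.45205419 -0.21143607  0.17581782] 0.0506046178022208
[300  75  25  22 145] [310.42068966  84.77931034] [[ 0.4602 -0.3096  0.1139]]Traceback (most recent call last):
  File "<stdin>", line 8, in <module>
    return _quantile_unchecked(
        a, q, axis, out, overwrite_input, method, keepdims, weights)
    return _ureduce(a,
                    func=_quantile_ureduce_func,
    ...<5 lines>...
                    overwrite_input=overwrite_input,
                    method=method)
    r = func(a, **kwargs)
    result = _quantile(arr,
                       quantiles=q,
    ...<2 lines>...
                       out=out,
                       weights=wgt)
    slices_having_nans = np.isnan(arr[-1, ...])
                                  ~~~^^^^^^^^^
IndexError: index -1 is out of bounds for axis 0 with size 0
```

Something disagrees a little (the cap may have a pointer on it), so I'll look.

```bash
python3 - <<'E'
from h import *
im,d,c=load("w4")
cv2.imwrite("pics/c4.png",cv2.resize(im[20:160,240:400,::-1],None,fx=4,fy=4,interpolation=cv2.INTER_CUBIC))
p=world("wrist",[(320,85),(300,85),(340,85),(320,60),(320,110)],d,cal=c); print(p.round(4))
# points by depth: height 0.103..0.118 near the knob
V,U=np.mgrid[30:160:2,250:400:2]; w=np.array([world("wrist",[(u,v)],d,cal=c)[0] for u,v in zip(U.ravel(),V.ravel())])
k=(w[:,2]>.104)&(w[:,2]<.119)&(abs(w[:,0]-.453)<.035); print(k.sum(),np.percentile(w[k],[1,50,99],axis=0).round(4))
E
```

```text
[[ 0.4551 -0.3095  0.1139]
 [ 0.4659 -0.3095  0.1127]
 [ 0.4444 -0.3096  0.113 ]
 [ 0.4552 -0.3225  0.1115]
 [ 0.455  -0.2965  0.1131]]
1132 [[ 0.4365 -0.3225  0.1104]
 [ 0.4551 -0.3038  0.1129]
 [ 0.4738 -0.2846  0.1143]]
```

View pics/c4.png

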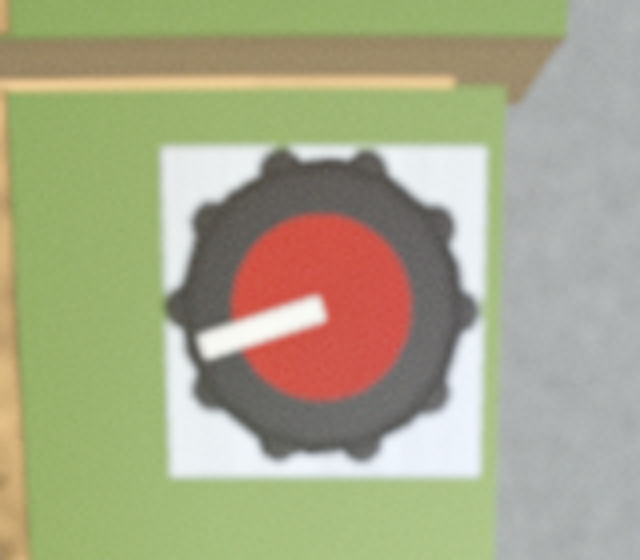

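The crop shows the knob centred at (322,307), i.e. world (0.455, −0.304), top z 0.1135, with a white pointer.

>>> step_arm([
  [[0.4, -0.02, 0, 0, 0, 0], [0.8, -0.02, 0, 0, 0, 0], [0.92, -0.02, 0, 0, 0, 0], [0.92, -0.02, 0, 0, 0, 0], [0.92, -0.02, 0.3, 0, 0, 0], [0.92, -0.02, 0.5, 0, 0, 0], [0.92, -0.02, 0.5, 0, 0, 0], [0.92, -0.02, 0.5, 0, 0, 0]],
])

```text
clock: 12.85
tool_pos: [0.4553, -0.3025, 0.126]
orientation: [180.0, -0.0, -89.3]
force: [0.2, 0.1, 0.4]
opening: 0.052
gripper_force: 0.0
```

>>> step_arm([
  [[0, 0, 0.1, 0, 0, 0], [0, 0, 0.2, 0, 0, 0], [0, 0, 0.3, 0, 0, 0], [0, 0, 0.4, 0, 0, 0], [0, 0, 0.4, 0, 0, 0], [0, 0, 0.4, 0, 0, 0]],
])

```text
clock: 13.45
tool_pos: [0.4546, -0.3034, 0.0852]
orientation: [180.0, 0.0, -89.4]
force: [-0.1, 0.2, -0.3]
opening: 0.052
gripper_force: 0.0
```

>>> step_arm([
  [[0, 0, 0, 0, 0, 0], [0, 0, 0, 0, 0, 0], [0, 0, 0, 0, 0, 0], [0, 0, 0, 0, 0, 0], [0, 0, 0, 0, 0, 0]],
], jaw=255)

```text
clock: 13.95
tool_pos: [0.4549, -0.3034, 0.0858]
orientation: [-180.0, -0.0, -89.4]
force: [0.4, -0.1, 0.5]
opening: 0.0392
gripper_force: 30.0
```

>>> step_arm([
  [[0, 0, 0, 0, 0, 0.2], [0, 0, 0, 0, 0, 0.4], [0, 0, 0, 0, 0, 0.6], [0, 0, 0, 0, 0, 0.8], [0, 0, 0, 0, 0, 1], [0, 0, 0, 0, 0, 1]],
])

```text
clock: 14.55
tool_pos: [0.4555, -0.3036, 0.0856]
orientation: [-179.9, 0.0, -118.2]
force: [2.9, -2.0, -3.3]
opening: 0.0396
gripper_force: 30.0
```

>>> step_arm([
  [[0, 0, 0, 0, 0, 0.2], [0, 0, 0, 0, 0, 0.4], [0, 0, 0, 0, 0, 0.6], [0, 0, 0, 0, 0, 0.8], [0, 0, 0, 0, 0, 1], [0, 0, 0, 0, 0, 1]],
])

```text
clock: 15.15
tool_pos: [0.4559, -0.304, 0.0854]
orientation: [-179.9, 0.1, -146.7]
force: [4.4, -7.2, -9.6]
opening: 0.0392
gripper_force: 30.0
```

>>> step_arm([
  [[0, 0, 0, 0, 0, 0.2], [0, 0, 0, 0, 0, 0.4], [0, 0, 0, 0, 0, 0.6], [0, 0, 0, 0, 0, 0.8], [0, 0, 0, 0, 0, 1], [0, 0, 0, 0, 0, 1.0]],
])

```text
clock: 15.75
tool_pos: [0.4555, -0.3043, 0.0851]
orientation: [-179.9, 0.1, -175.4]
force: [4.6, -8.7, -11.2]
opening: 0.0394
gripper_force: 30.0
```

>>> step_arm([
  [[0, 0, 0, 0, 0, 0.1], [0, 0, 0, 0, 0, 0.22], [0, 0, 0, 0, 0, 0.22], [0, 0, 0, 0, 0, 0.22]],
])

```text
clock: 16.15
tool_pos: [0.4555, -0.3043, 0.085]
orientation: [-179.9, 0.1, 178.5]
force: [4.1, -9.4, -11.8]
opening: 0.0391
gripper_force: 30.0
```

>>> step_arm([
  [[0, 0, 0, 0, 0, 0], [0, 0, 0, 0, 0, 0], [0, 0, 0, 0, 0, 0], [0, 0, 0, 0, 0, 0]],
], jaw=104)

```text
clock: 16.55
tool_pos: [0.4547, -0.3032, 0.0857]
orientation: [180.0, 0.0, 178.4]
force: [-0.1, -0.5, 0.4]
opening: 0.0516
gripper_force: 0.0
```

>>> step_arm([
  [[0, 0, -0.2, 0, 0, 0], [0, 0, -0.5, 0, 0, 0], [0, 0, -0.9, 0, 0, 0], [0, 0, -0.9, 0, 0, 0]],
])

```text
clock: 16.95
tool_pos: [0.4576, -0.3045, 0.1812]
orientation: [-179.8, 0.5, 178.4]
force: [1.2, -0.2, -0.1]
opening: 0.0519
gripper_force: 0.0
```

>>> step_arm([
  [[-0.2, 0.3, 0, 0, 0, -0.25], [-0.4, 0.6, 0, 0, 0, -0.5], [-0.63, 0.9, 0, 0, 0, -0.75], [-0.63, 0.9, 0, 0, 0, -1], [-0.63, 0.9, 0, 0, 0, -1]],
], jaw=255)

```text
clock: 17.45
tool_pos: [0.5208, -0.2142, 0.1755]
orientation: [180.0, 0.0, -152.8]
force: [-0.5, -0.0, -0.4]
opening: 0.0177
gripper_force: 0.0
```

>>> step_arm([
  [[0, 0, 0, 0, 0, -0.25], [0, 0, 0, 0, 0, -0.5], [0, 0, 0, 0, 0, -0.75], [0, 0, 0, 0, 0, -1], [0, 0, 0, 0, 0, -1]],
])

```text
clock: 17.95
tool_pos: [0.5198, -0.2157, 0.1756]
orientation: [180.0, 0.0, -124.5]
force: [0.6, -0.2, 1.0]
opening: 0.0002
gripper_force: 0.0
```

>>> step_arm([
  [[0, 0, 0, 0, 0, -0.25], [0, 0, 0, 0, 0, -0.5], [0, 0, 0, 0, 0, -0.75], [0, 0, 0, 0, 0, -1], [0, 0, 0, 0, 0, -1]],
])

```text
clock: 18.45
tool_pos: [0.52, -0.2155, 0.1756]
orientation: [180.0, 0.0, -96.0]
force: [-0.7, 0.5, 0.2]
opening: 0.0006
gripper_force: 0.0
```

>>> step_arm([
  [[0, 0, 0, 0, 0, -0.21], [0, 0, 0, 0, 0, -0.21], [0, 0, 0, 0, 0, -0.21]],
])

```text
clock: 18.75
tool_pos: [0.5202, -0.2153, 0.1756]
orientation: [-180.0, 0.0, -90.1]
force: [0.2, 0.1, -0.2]
opening: 0.0004
gripper_force: 0.0
```

>>> step_arm([
  [[-0.4, -0.05, 0, 0, 0, 0], [-0.8, -0.05, 0.1, 0, 0, 0], [-0.97, -0.05, 0.25, 0, 0, 0], [-0.97, -0.05, 0.45, 0, 0, 0], [-0.97, -0.05, 0.53, 0, 0, 0], [-0.97, -0.05, 0.56, 0, 0, 0], [-0.97, -0.05, 0.57, 0, 0, 0], [-0.97, -0.05, 0.58, 0, 0, 0], [-0.97, -0.05, 0.585, 0, 0, 0], [-0.97, -0.05, 0.585, 0, 0, 0]],
])

```text
clock: 19.75
tool_pos: [0.5253, -0.1186, 0.1182]
orientation: [-179.9, -0.0, -89.8]
force: [-1.9, -0.0, 4.5]
opening: 0.0008
gripper_force: 2.5
```

>>> step_arm([
  [[0, 0, 0.005, 0, 0, 0], [0, 0, 0.005, 0, 0, 0], [0, 0, 0.005, 0, 0, 0], [0, 0, 0.005, 0, 0, 0], [0, 0, 0.005, 0, 0, 0], [0, 0, 0.005, 0, 0, 0], [0, 0, 0.005, 0, 0, 0], [0, 0, 0.005, 0, 0, 0], [0, 0, 0.005, 0, 0, 0], [0, 0, 0.005, 0, 0, 0], [0, 0, 0.005, 0, 0, 0], [0, 0, 0.005, 0, 0, 0]],
])

```text
clock: 20.95
tool_pos: [0.5255, -0.1187, 0.1182]
orientation: [-179.9, -0.0, -89.8]
force: [-2.1, 0.5, 9.0]
opening: 0.0001
gripper_force: 4.2
```

```bash
python3 - <<'E'
from h import *
im,d,c=snap("wrist","w5"); bubble(im,c); levelfit(c,im,d,"wrist"); o=get_obs(); print(o["tool_pos"],o["force"],o["gripper_force"])
E
```

```text
vial u 322 rows [ 92. 228.]
bubble [323.87433155 164.30080214] [311 149  26  32 748]
rings [np.int64(143), np.int64(184)] -138.0 -134.75
ring dist 16.837834229469053 bubble mm -0.21042101926990742
lev 11027 [[ 0.5128 -0.2408]
 [ 0.526  -0.1944]
 [ 0.5395 -0.129 ]] [-0.01131143  0.52393733]
[ 0.52549859 -0.11862173  0.1181988 ] [-2.81422811  0.03983564  8.48211417] 4.203789241661357
```

>>> step_arm([
  [[0, 0, 0.003, 0, 0, 0], [0, 0, 0.006, 0, 0, 0], [0, 0, 0.006, 0, 0, 0], [0, 0, 0.006, 0, 0, 0], [0, 0, 0.006, 0, 0, 0], [0, 0, 0.006, 0, 0, 0], [0, 0, 0.006, 0, 0, 0], [0, 0, 0.006, 0, 0, 0], [0, 0, 0.006, 0, 0, 0], [0, 0, 0.006, 0, 0, 0]],
])

```text
clock: 22.0
tool_pos: [0.5257, -0.1186, 0.1182]
orientation: [-179.9, -0.0, -89.7]
force: [-3.5, 1.7, 12.2]
opening: 0.0006
gripper_force: 6.5
```

```bash
python3 - <<'E'
from h import *
im,d,c=snap("wrist","w6"); bubble(im,c); o=get_obs(); print(o["tool_pos"],o["force"],o["gripper_force"])
print(close_job())
E
```

```text
vial u 322 rows [ 92. 229.]
bubble [323.93882979 164.13962766] [311 148  26  33 752]
rings [np.int64(143), np.int64(184)] -139.66666666666669 -136.2833333333333
ring dist 16.835723817454184 bubble mm -0.1438543276972848
[ 0.52568409 -0.11865298  0.11816686] [-4.39350779  1.84010708 13.11780039] 6.453032877179794
the job is handed in; nothing more can be done
None
```

The job is handed in at about 22 s on the clock: the level is wholly on the flap's track, the knob is turned about 1.6 rad clockwise, and the bubble reads about 0.1 mm off centre while the arm keeps pressing at about 12 N. The foot shows as landed because more push no longer lowers the level, but I couldn't measure the force on its ledge and the hand-in returned no verdict.

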